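# Unpin the pick-and-mix bin and hold its lid open

## Robot

A 7-joint arm with a two-finger parallel gripper is mounted at the origin on a cart in front of the work surface, level with it; the furniture and walls round the work are solid. World frame = base frame: x ahead of the robot, y to its left, z up, the work surface at z = 0. Lengths are in m, angles in rad, forces in N, time in s.
With the tool pointing down it reaches from about 0.4 to 0.85 m from the base axis. Payload 10.4 kg.
Tool frame: the origin (TCP) lies midway between the tips of the shut fingers; the grasp point (between the pads) lies 19 mm behind it; z points along the fingers, y is the line along which they close (so a half turn about z gives the same grasp; the last joint's range is limited). The gripper opens to 87 mm and grips with 3 to 60 N. Pads are 19 mm wide; open, the fingers measure 117 mm over their backs; the gripper's body (75 mm by 190 mm) begins 51 mm behind the grasp point.
Start: joints at [-1.298, 0.332, -0.065, 1.46, 0.022, 1.35, -0.088], TCP at [0.182, 0.598, 0.223] pointing down, gripper open.
Joint ranges: [-2.6, 2.6], [-0.5, 2.12], [-1.47, 1.34], [0.16, 2.42], [-1.27, 4.41], [0.06, 2.06], [-2.6, 2.6]. Speed limits (rad/s): [2.22, 2.22, 2.79, 2.79, 3.14, 3.14, 3.14].

## Interface

Orientations are given as a unit quaternion [x, y, z, w].
In Python, from bench import r gives the robot as it stands.
- The arm moves only by the tool arm_command, never from a script. Its argument "moves" is one flat list of numbers, 4 for each row, row after row: the shift along the tool's x, y, z in cm, then the turn about the tool's z in degrees. A call has 1 to 12 rows; each row shifts and turns the commanded pose from where the row before left it, along the tool's axes as they then stand; what a row does not reach is not made up. A row lasts 1/12 s, in which the tool goes at most 41.7 mm and 7.16 degrees, less where a joint would pass 70% of its speed; a pose out of reach is approached as far as the arm can. A call with a gripper value outside its range is refused whole. "fingers" is the opening in per cent of the stroke, from 0 (shut) to 100 (fully open), set as the call begins (left out, the last holds). The fingers move at their own pace and stop on an object; "squeeze" is the grip in N (left out, the last holds). Time passes only in rows, so rows that do not move let the fingers close. It gives the time, the measured TCP pose, the force, the opening and the grip force at its end, in the units of the state.
- r.read_state(): the state, without advancing time (a new reading comes with each control period).
- r.camera(name): name is "side" or "top" or "wrist"; returns the picture (400x640x3 uint8, red, green, blue); there is no depth.
- r.camera_info(name): a dict with "fx", "fy", "cx", "cy" (pixels), "k1" (the pictures are not rectified: a ray, as slopes to the right and down, at radius r is drawn at 1 + k1 r^2 times it, then the intrinsics apply), "origin" and "attitude" of the camera in the world. Camera axes: x right, y up, looking along -z (the intrinsics and any distortion apply to the point x, -y, -z); pixel columns grow to the right and rows downward; lengths in m; the calibration is good to about 2 mm. A picture is of the moment at which its call begins: read the wrist's pose just before it. camera_info takes no time and is no camera call; for the wrist camera it gives the pose at the moment of the call.
- r.close_job(): hands the job in; it is judged then, once.
The state is a dict: "time": time; "joint_positions": joint angles; "joint_vel": joint speeds; "joint_torque": joint torques, N m; "ee_pos": TCP position; "eef_rot": TCP orientation; "ft_force": force on the tool from outside, world axes, zero at the start; "torque": the same for the moment, N m; "width": finger opening in m; "grip_force": force on a finger pad.
Only numpy, scipy, OpenCV 4.12 (cv2) and the standard library are available. Lean on these libraries where they do the work, as an engineer would, in place of code of your own. Each camera call takes 0.05 s, during which the arm holds its last target. There are 200 camera calls.

## Task

The clear pick-and-mix bin is pinned shut: draw the red-headed locking pin straight out of the bracket on its right-hand side and put it down in the steel change dish. Then lift the bin's lid by its black knob until it is 50 degrees open and keep holding it there for the colleague who refills it, because it falls shut by itself; finish while still holding the lid. Leave the other things on the table where they are.

Things in the scene. Friction and masses are not known exactly. Their poses are not given: they have to be found in the camera images.
- bin_sour: clear acrylic pick-and-mix bin of sweets, 200 deep x 135 wide x 162 mm high, fixed to the table. Origin: centre of its underside; its front (the lid's knob) looks to its -x, its y is to the left as seen from the robot, z up. Its lid slopes down to the front at 38.5 degrees when shut (lid's front edge 62 mm, hinge 158 mm above the table). A bracket sticks out of its right-hand side (-y) near the front, out to y = -104 mm, x = -80 to -56 mm, up to 70 mm above the table
- lid_hinge (a joint): opening angle of the bin's lid: 0 shut, grows as the front edge swings up and back, stop at 1.22 rad; 50 degrees = 0.873 rad. The lid weighs under 0.12 kg and falls shut from any angle when let go; while the pin is in, it cannot open more than about 0.06 rad
- bin_sour_lid: the clear lid, 133 wide x 154 x 3 mm, with a steel tab on its right edge. Its frame coincides with that of bin_sour when shut and turns with the lid about the hinge
- knob (a point): centre of the black knob on the lid, about 20 mm in diameter, which stands on the lid's face near its front edge (centre about 11 mm above the lid's face; the lid's face is about 14 mm straight below it when shut). In the bin's frame, shut: x = -90, y = 0, z = 83 mm. It moves with the lid on a circle of 137 mm radius about bin_hinge; at 50 degrees open it is at x = -107, y = 0, z = 198 mm in the bin's frame
- bin_hinge (a point): middle of the lid's hinge line, which runs along the bin's y: x = 24, y = 0, z = 158.5 mm in the bin's frame
- pin_head (a point): centre of the red barrel head of the locking pin, 20 mm in diameter and 30 mm long along the pin. The pin is loose, 30 to 55 g; the +y axis of this point runs along the pin from the head to the tip; collar and steel shank of 8 mm diameter reach to 64 mm from this point. At the start the pin lies level along the bin's y, tip to the bin, head at x = -68, y = -128, z = 56 mm in the bin's frame; it is drawn out along the bin's -y and is free after 45 mm
- pin_bore (a point): mouth of the pin's bore in the guide block of the bracket, on the bore's axis (the bore runs along the bin's y, 28 mm long, 9.5 mm wide)
- change_dish: round steel change dish, 132 mm across the rim, 18 mm high, fixed to the table; flat inner floor of 100 mm diameter, 4 mm above the table. Origin: centre of its underside
- scoop: aluminium sweet scoop lying on the table, 202x60x38 mm, to be left alone; origin under its middle
- price_block_2: small wooden block with a price card, 22x64x58 mm, to be left alone; origin under its middle
- sweet_tub_0: clear tub of sweets with a white lid, 69 mm in diameter, 97 mm high, to be left alone; origin under its middle
- sweet_tub_1: clear tub of sweets with a red lid, 69 mm in diameter, 97 mm high, to be left alone; origin under its middle
- mint_tin_0: round red mint tin, 67 mm in diameter, 23 mm high, to be left alone; origin under its middle
- gift_box: pink and white gift box with a red ribbon, 63x63x64 mm, to be left alone; origin under its middle
- tape_roll: roll of brown tape, 94 mm across, 48 mm high, to be left alone; origin under its middle

How it is judged:
By the outcome, as a careful person would: the job done as asked, in the order asked, and still so for the second after the job is handed in, while the arm keeps its last pose, push and grip.
It also fails if it takes over 62 s, if anything falls off the work surface, if the arm or the gripper's body presses on something with over 40 N, if the wrist force passes 120 N, or if a joint passes its speed limit or range.

## Working session

There is one attempt and no reset: what is moved stays moved. The work goes in short steps, Python scripts to look and compute and a tool call to move; the robot and the scene stay as the last step left them, time stands still between calls to the robot, and variables do not carry over. Pictures are saved under pics/ and viewed, at most 10 in all, crops included, and the job is handed in when it is done.

Besides the shell and the picture viewer there is one more tool, called after "Emit:" as a command line: name --argument value ..., lists and objects as JSON in quotes. arm_command: Moves the arm, as the interface text tells. Its arguments: {"type":"object","properties":{"moves":{"type":"array"},"fingers":{"type":"number"},"squeeze":{"type":"number"}},"required":["moves"]}

```bash
ls; mkdir -p pics; python3 - <<'E'
from bench import r
import cv2
s=r.read_state();print(s['time'],s['ee_pos'],s['eef_rot'],s['width'],s['ft_force'])
for n in("top","side"):
    i=r.camera_info(n);print(n,i)
    cv2.imwrite(f"pics/{n}0.png",r.camera(n)[:,:,::-1])
E
```

```text
pics
0.0 [0.18205487 0.59748843 0.221782  ] [ 1.47320161e-01  9.89088609e-01 -6.99206294e-04 -6.96962026e-05] 0.08674714102624913 [ 0.19855166 -0.49047989 -0.43879354]
top {'fx': 464.2214968605531, 'fy': 464.2214968605531, 'cx': 309.1817189712336, 'cy': 197.21926522496895, 'k1': -0.009243126954094422, 'origin': array([ 0.20473156, -0.04393526,  1.60452099]), 'attitude': array([ 0.08064174, -0.07259014, -0.68617832,  0.71929611])}
side {'fx': 487.47221007554447, 'fy': 487.47221007554447, 'cx': 325.44730986415607, 'cy': 196.49619794044082, 'k1': -0.04872347344395461, 'origin': array([-0.24515134, -1.21976654,  0.65129161]), 'attitude': array([ 0.54631755, -0.16302613, -0.23691695,  0.78665747])}
```

View pics/top0.png

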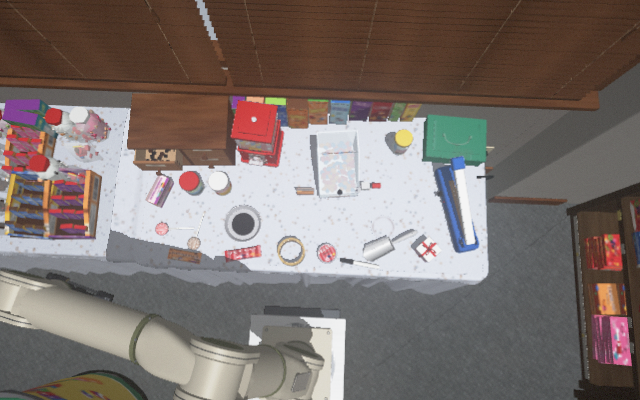

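View pics/side0.png

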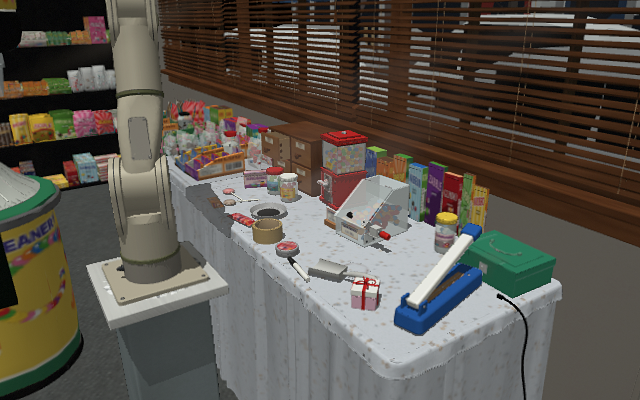

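The top view shows the bin (337,163), the knob (340,192), the red pin head (376,185) and the dish (242,222). In the side view the pin head is at (384,236) and the knob near (349,215). Next I'll measure these by mask and zoom in on the bin.

```bash
cat > h.py <<'E'
from bench import r
import cv2,numpy as np
from scipy.spatial.transform import Rotation as R
def ray(n,u,v,i=None):
    i=i or r.camera_info(n)
    K=np.array([[i['fx'],0,i['cx']],[0,i['fy'],i['cy']],[0,0,1]])
    p=cv2.undistortPoints(np.array([[[u,v]]],float),K,np.array([i['k1'],0,0,0.]))[0,0]
    d=R.from_quat(i['attitude']).apply([p[0],-p[1],-1]); return np.array(i['origin']),d/np.linalg.norm(d)
def onz(n,u,v,z,i=None):
    o,d=ray(n,u,v,i); return o+d*(z-o[2])/d[2]
def two(a,b):
    (o,d),(p,e)=a,b
    t=np.linalg.lstsq(np.c_[d,-e],p-o,rcond=None)[0]
    return (o+d*t[0]+p+e*t[1])/2,np.linalg.norm(o+d*t[0]-p-e*t[1])
def blobs(img,f,box,amin=5):
    x0,y0,x1,y1=box; c=img[y0:y1,x0:x1]
    m=f(cv2.cvtColor(c,cv2.COLOR_RGB2HSV)).astype(np.uint8)
    n,_,s,ce=cv2.connectedComponentsWithStats(m)
    return [(np.round(ce[k]+[x0,y0],1),s[k].tolist()) for k in range(1,n) if s[k,4]>=amin]
red=lambda h:((h[...,0]<8)|(h[...,0]>172))&(h[...,1]>150)&(h[...,2]>70)
blk=lambda h:(h[...,2]<60)
def bin2w(o,yaw,p): return o+R.from_euler('z',yaw).apply(p)
E
python3 - <<'E'
from h import *
t=cv2.imread('pics/top0.png')[:,:,::-1];s=cv2.imread('pics/side0.png')[:,:,::-1]
a=blobs(t,red,(355,170,395,200));b=blobs(s,red,(370,225,400,250));print(a,b)
k=blobs(t,blk,(325,180,355,200),3);l=blobs(s,blk,(335,205,365,225),3);print(k,l)
print('pin',[onz('top',*x[0],.056) for x in a],[onz('side',*x[0],.056) for x in b])
print('knob',[onz('top',*x[0],.083) for x in k],[onz('side',*x[0],.083) for x in l])
print('dish',onz('top',242.5,222,.018),onz('side',268,212,.018))
c=np.hstack([cv2.resize(t[110:210,300:400],(400,400),interpolation=3),cv2.resize(s[170:260,320:410],(400,400),interpolation=3)])
c2=cv2.resize(t[195:245,195:320],(400,160),interpolation=3);d2=cv2.resize(s[190:250,240:390],(400,160),interpolation=3)
cv2.imwrite('pics/c1.png',np.vstack([c,np.hstack([c2,d2])])[:,:,::-1])
E
```

```text
[] [(array([384.3, 235. ]), [9, 6, 11, 9, 62])]
[] [(array([349.4, 214.6]), [12, 7, 6, 6, 25])]
pin [] [array([ 0.59786252, -0.24783202,  0.056     ])]
knob [] [array([ 0.56578101, -0.12048215,  0.083     ])]
dish [0.45571401 0.20917928 0.018     ] [0.44034663 0.17880206 0.018     ]
```

View pics/c1.png

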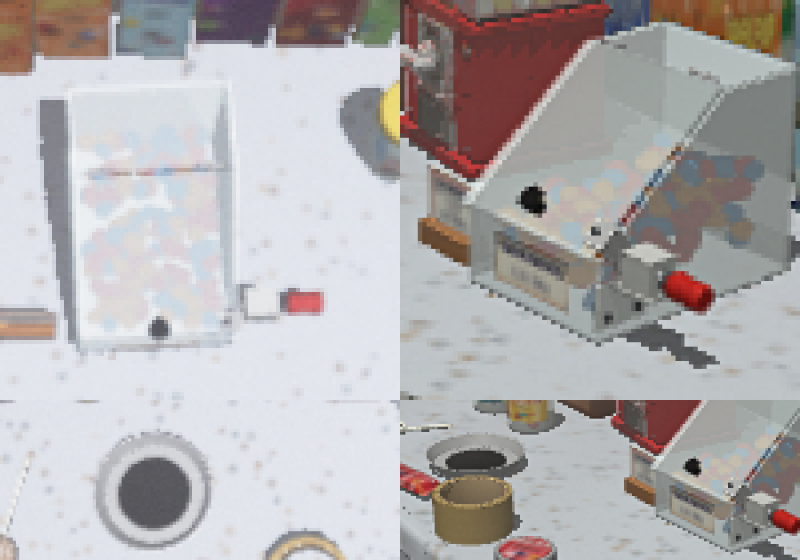

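The close-up shows the head at top (375.5,185.5), the knob at (339.7,192) and the dish at (242.8,223.4). The bin is nearly square to the robot. I'll check the two views against each other.

```bash
python3 - <<'E'
from h import *
t=cv2.imread('pics/top0.png')[:,:,::-1];s=cv2.imread('pics/side0.png')[:,:,::-1]
red2=lambda h:((h[...,0]<12)|(h[...,0]>168))&(h[...,1]>90)
a=blobs(t,red2,(362,175,395,197));print(a)
k=blobs(t,lambda h:h[...,2]<110,(330,186,350,198),3);print(k)
d=blobs(t,lambda h:h[...,2]<90,(222,205,262,242),50);print(d)
ds=blobs(s,lambda h:h[...,2]<90,(250,203,286,220),20);print(ds)
A=a[0][0];Kk=k[0][0]
print('pin',onz('top',*A,.056),two(ray('top',*A),ray('side',384.3,235)))
print('knob',onz('top',*Kk,.083),two(ray('top',*Kk),ray('side',349.4,214.6)))
print('dish',onz('top',*d[0][0],.004),two(ray('top',*d[0][0]),ray('side',*ds[0][0])))
for uv in [(317.5,132),(357,130.5),(358,196),(320,197.5)]:print(onz('top',*uv,.0))
E
```

```text
[(array([375.6, 185.1]), [10, 8, 8, 5, 39])]
[(array([339.2, 191.7]), [8, 4, 4, 4, 12])]
[]
[(array([268.9, 213.8]), [1, 6, 35, 11, 216])]
pin [ 0.59899283 -0.24371118  0.056     ] (array([ 0.60008467, -0.24434254,  0.05389559]), np.float64(0.0012743825758569302))
knob [ 0.56357709 -0.11836632  0.083     ] (array([ 0.56501745, -0.11914238,  0.08236232]), np.float64(0.002904588673760875))Traceback (most recent call last):
  File "<stdin>", line 11, in <module>
IndexError: list index out of range
```

```bash
python3 - <<'E'
from h import *
t=cv2.imread('pics/top0.png')[:,:,::-1];s=cv2.imread('pics/side0.png')[:,:,::-1]
g=cv2.cvtColor(t,cv2.COLOR_RGB2HSV)[205:242,222:262,2]; print(g[18,::3],g[::3,20])
d=blobs(t,lambda h:h[...,2]<120,(222,205,262,242),50);print(d)
for q in [(242.8,223.4)]+[x[0] for x in d]:
  for w in [(268.9,212.6),(268.9,213.8)]:print(q,w,two(ray('top',*q),ray('side',*w)),onz('top',*q,.004),onz('side',*w,.004))
# yaw from pin-knob
p=np.array([.5995,-.244]);k=np.array([.5643,-.1188])
v=p-k;e=np.array([.022,-.128]);yaw=np.arctan2(v[1],v[0])-np.arctan2(e[1],e[0])
print('len',np.linalg.norm(v),np.linalg.norm(e),'yaw deg',np.degrees(yaw))
for z,uv in [(.162,(317.2,132)),(.162,(357.5,130.5)),(.0,(358,196)),(.0,(320.3,197))]:print(onz('top',*uv,z))
E
```

```text
[233 179 217 194  94  93  95  94  93  93  94 218 208 221] [204 201 217  95  96  96  90  91  95  91 156 219 182]
[(array([242.7, 223.6]), [10, 8, 22, 22, 372])]
(242.8, 223.4) (268.9, 212.6) (array([0.45582365, 0.20934869, 0.00141642]), np.float64(0.00517662321088472)) [0.45304313 0.20997629 0.004     ] [0.45558729 0.20303003 0.004     ]
(242.8, 223.4) (268.9, 213.8) (array([ 0.45634328,  0.21024075, -0.00352268]), np.float64(0.004639283545515534)) [0.45304313 0.20997629 0.004     ] [0.4505519  0.19324423 0.004     ]
[242.7 223.6] (268.9, 212.6) (array([0.45546114, 0.20948929, 0.001398  ]), np.float64(0.005953572993345656)) [0.45232228 0.21027004 0.004     ] [0.45558729 0.20303003 0.004     ]
[242.7 223.6] (268.9, 213.8) (array([ 0.45597981,  0.21038204, -0.00354147]), np.float64(0.005418624137558165)) [0.45232228 0.21027004 0.004     ] [0.4505519  0.19324423 0.004     ]
len 0.13005414257146902 0.12987686476043375 yaw deg 5.950911649450272
[ 0.7428382  -0.03554694  0.162     ]
[ 0.75408345 -0.16757054  0.162     ]
[ 0.57061468 -0.18941192  0.        ]
[ 0.56080097 -0.05627559  0.        ]
```

Emit:
arm_command --moves '[0, 0, 0, 6.8, 0, 0, 0, 6.8, 0, 0, 0, 6.8, 0, 0, 0, 6.8, 0, 0, 0, 6.8, 0, 0, 0, 6.8, 0, 0, 0, 6.8, 0, 0, 0, 6.8, 0, 0, 0, 6.8, 0, 0, 0, 6.2]' --fingers 100 --squeeze 25

```text
time: 0.93
ee_pos: [0.1821, 0.5976, 0.2221]
eef_rot: [0.674, 0.739, -0.0, 0.0]
ft_force: [-1.2, -0.9, -0.0]
width: 0.087
grip_force: 0.0
```

Emit:
arm_command --moves '[-2.8, 1.1, 0, 0, -2.8, 1.1, 0, 0, -2.8, 1.1, 0, 0, -2.8, 1.1, 0, 0, -2.8, 1.1, 0, 0, -2.8, 1.1, 0, 0, -2.8, 1.1, 0, 0, -2.8, 1.1, 0, 0, -2.8, 1.1, 0, 0, -2.8, 1.1, 0, 0, -2.8, 1.1, 0, 0, -2.8, 1.1, 0, 0]'

```text
time: 1.93
ee_pos: [0.3469, 0.275, 0.2224]
eef_rot: [0.671, 0.741, -0.0, -0.0]
ft_force: [1.3, -0.1, -0.2]
width: 0.087
grip_force: 0.0
```

Emit:
arm_command --moves '[-2.8, 1.1, 0, 0, -2.8, 1.1, 0, 0, -2.8, 1.1, 0, 0, -2.8, 1.1, 0, 0, -2.8, 1.1, 0, 0, -2.8, 1.1, 0, 0, -2.8, 1.1, 0, 0, -2.8, 1.1, 0, 0, -2.8, 1.1, 0, 0, -2.8, 1.1, 0, 0, -2.8, 1.1, 0, 0, -2.8, 1.1, 0, 0]'

```text
time: 2.93
ee_pos: [0.5114, -0.0462, 0.2225]
eef_rot: [0.671, 0.741, 0.0, -0.0]
ft_force: [0.4, 0.9, -0.6]
width: 0.0871
grip_force: 0.0
```

```bash
cat >> h.py <<'E'
def go(tgt,s=None):
    "world target TCP -> shift in tool cm"
    s=s or r.read_state()
    return np.round(R.from_quat(s['eef_rot']).inv().apply(np.array(tgt)-s['ee_pos'])*100,2)
def st():
    s=r.read_state();m=R.from_quat(s['eef_rot']).as_matrix()
    print('t',round(s['time'],2),'p',np.round(s['ee_pos'],4),'yaw_y',np.round(np.degrees(np.arctan2(m[1,1],m[0,1])),2),'tilt',np.round(m[:2,2],3),'F',np.round(s['ft_force'],1),'w',round(s['width'],4),'g',round(float(s['grip_force']),1));return s
E
python3 -c "
from h import *
s=st();print(go([.5997,-.244,.16]),s['joint_positions'].round(2))"
```

```text
t 2.93 p [ 0.5114 -0.0462  0.2225] yaw_y 5.67 tilt [0. 0.] F [ 0.4  0.9 -0.6] w 0.0871 g 0.0
[-20.56   6.83   6.25] [-0.75  0.08  0.8   1.79 -0.06  1.3   0.17]
```

Emit:
arm_command --moves '[-2.6, 0.85, 0, 0, -2.6, 0.85, 0, 0, -2.6, 0.85, 0, 0, -2.6, 0.85, 0, 0, -2.6, 0.85, 0, 0, -2.6, 0.85, 0, 0, -2.6, 0.85, 0, 0, -2.4, 0.85, 0, 0, 0, 0, 0, 0, 0, 0, 0, 0]'

```text
time: 3.77
ee_pos: [0.5985, -0.2447, 0.2217]
eef_rot: [0.672, 0.74, -0.001, -0.0]
ft_force: [-0.5, 0.5, 0.3]
width: 0.0872
grip_force: 0.0
```

```bash
python3 - <<'E'
from h import *
s=st();i=r.camera_info('wrist');w=r.camera('wrist');print(i)
cv2.imwrite('pics/w1.png',w[:,:,::-1])
for b in blobs(w,lambda h:red(h),(0,0,640,400),150):print(b,onz('wrist',*b[0],.056,i))
E
```

```text
t 3.77 p [ 0.5985 -0.2447  0.2217] yaw_y 5.51 tilt [-0.002 -0.001] F [-0.5  0.5  0.3] w 0.0872 g 0.0
{'fx': 352.06730700443364, 'fy': 352.06730700443364, 'cx': 318.0353523572818, 'cy': 201.3696584644895, 'k1': 0.015905147143555867, 'origin': array([ 0.59231401, -0.16654183,  0.38428643]), 'attitude': array([-0.14485624, -0.00624893,  0.04749999,  0.98829215])}
(array([319. , 183.9]), [310, 168, 19, 32, 544]) [ 0.60050987 -0.24696013  0.056     ]
(array([624.7, 215.5]), [604, 188, 36, 65, 1260]) [ 0.89943591 -0.25007489  0.056     ]
```

View pics/w1.png

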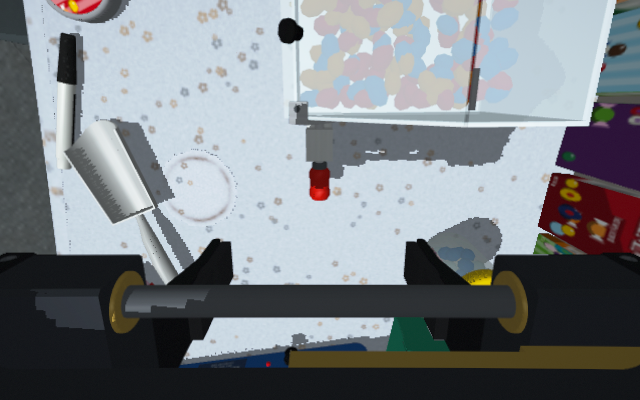

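The wrist view shows the pin head at (319,184), square to the gripper and between the fingers. The knob is at (289,31), and the yellow-lidded tub behind the right finger is clear. I'll descend now.

Emit:
arm_command --moves '[-0.2, 0.15, 2.4, 0, 0, 0, 2.4, 0, 0, 0, 2.4, 0, 0, 0, 2.4, 0, 0, 0, 2.4, 0, 0, 0, 2.4, 0, 0, 0, 1.6, 0, 0, 0, 0.8, 0, 0, 0, 0.9, 0, 0, 0, 0, 0, 0, 0, 0, 0]' --fingers 80

```text
time: 4.73
ee_pos: [0.6011, -0.2446, 0.0461]
eef_rot: [0.671, 0.741, 0.0, 0.0]
ft_force: [-0.8, -0.7, 1.6]
width: 0.0696
grip_force: 0.0
```

```bash
python3 - <<'E'
from h import *
s=st();i=r.camera_info('wrist');w=r.camera('wrist')
cv2.imwrite('pics/w2.png',w[:,:,::-1])
for b in blobs(w,lambda h:red(h),(100,150,540,400),150):print(b,onz('wrist',*b[0],.06,i))
E
```

```text
t 4.73 p [ 0.6011 -0.2446  0.0461] yaw_y 5.69 tilt [0.001 0.   ] F [-0.8 -0.7  1.6] w 0.0696 g 0.0
(array([314.1, 264.2]), [194, 90, 41, 45, 1534]) [ 0.59997922 -0.24138656  0.06      ]
```

View pics/w2.png

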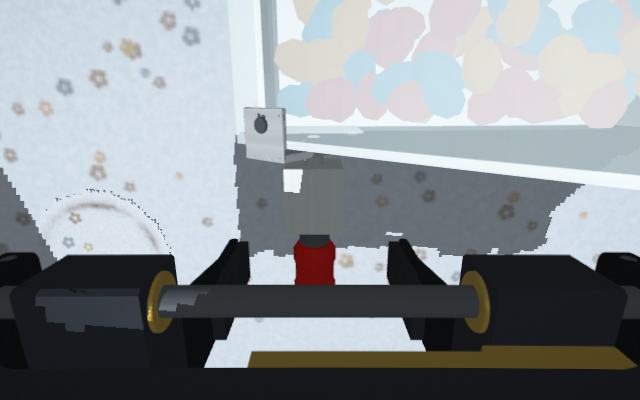

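The head at (314,264) sits between the fingers, clear of the bracket block at (314,200). I'll close on it and draw the pin out.

Emit:
arm_command --moves '[0, 0, 0.2, 0, 0, 0, 0, 0, 0, 0, 0, 0, 0, 0, 0, 0, 0, 0, 0, 0, 0, 0, 0, 0, 0, 0, 0, 0, 0, 0, 0, 0, 0, 0, 0, 0, 0, 0, 0, 0]' --fingers 0 --squeeze 25

```text
time: 5.62
ee_pos: [0.6007, -0.245, 0.0435]
eef_rot: [0.671, 0.741, 0.0, -0.0]
ft_force: [-0.4, 0.1, 0.1]
width: 0.0195
grip_force: 24.8
```

Emit:
arm_command --moves '[-0.5, 0, 0, 0, -0.5, 0, 0, 0, -0.5, 0, 0, 0, -0.5, 0, 0, 0]'

```text
time: 5.95
ee_pos: [0.6026, -0.2658, 0.0435]
eef_rot: [0.672, 0.741, -0.0, 0.0]
ft_force: [0.1, -0.7, -0.7]
width: 0.0194
grip_force: 24.8
```

Drawing is free, with low forces. I'll continue to 70 mm.

Emit:
arm_command --moves '[-0.6, 0, 0, 0, -0.6, 0, 0, 0, -0.6, 0, 0, 0, -0.8, 0, 0, 0, -0.8, 0, 0, 0, -0.8, 0, 0, 0, -0.8, 0, 0, 0, 0, 0, 0, 0]'

```text
time: 6.62
ee_pos: [0.607, -0.3172, 0.0437]
eef_rot: [0.672, 0.74, -0.001, 0.0]
ft_force: [-0.7, -1.1, -0.7]
width: 0.0195
grip_force: 24.8
```

Emit:
arm_command --moves '[0, 0, -2, 0, 0, 0, -3, 0, 0, 0, -3, 0, 0, 0, -3, 0, 0, 0, -3, 0, 0, 0, -3, 0, 0, 0, -3, 0, 0, 0, -2, 0, 0, 0, 0, 0]'

```text
time: 7.37
ee_pos: [0.6088, -0.3157, 0.2687]
eef_rot: [0.671, 0.741, 0.001, 0.003]
ft_force: [-0.2, -0.4, -1.0]
width: 0.0192
grip_force: 24.8
```

```bash
python3 - <<'E'
from h import *
s=st();w=r.camera('wrist');v=r.camera('side')
x=cv2.resize(v[140:290,250:470],(640,436),interpolation=3)[:200]
cv2.imwrite('pics/w3.png',np.vstack([w[100:],cv2.resize(v[150:275,290:490],(640,300)[:2])])[:,:,::-1])
# dish path and obstacles
for n,uv,z in [('tub0',(218,181),.097),('tub1',(190,181),.097),('tape',(291,250),.048),('dish',(242.7,223.5),.004),('mach',(256,165),.1)]:print(n,onz('top',*uv,z).round(3))
print(go([.454,.209,.26]))
E
```

```text
t 7.37 p [ 0.6088 -0.3157  0.2687] yaw_y 5.66 tilt [ 0.006 -0.003] F [-0.2 -0.4 -1. ] w 0.0192 g 24.8
tub0 [0.578 0.29  0.097]
tub1 [0.574 0.384 0.097]
tape [0.364 0.034 0.048]
dish [0.453 0.21  0.004]
mach [0.639 0.166 0.1  ]
[ 53.64 -10.14   0.37]
```

View pics/w3.png

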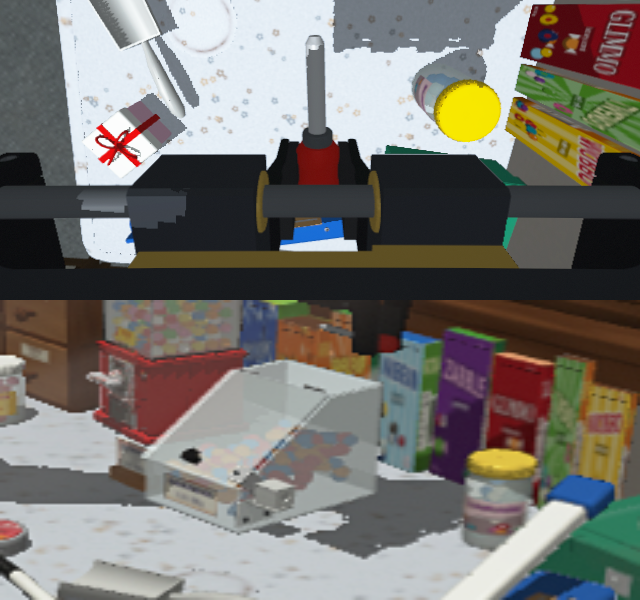

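The pin is held straight, with its tip at (315,42), and the bracket is empty. I'll turn the gripper so it clears the tubs, then carry the pin to the dish.

Emit:
arm_command --moves '[0, 0, 0, -7, 0, 0, 0, -7, 0, 0, 0, -7, 0, 0, 0, -7, 0, 0, 0, -7, 0, 0, 0, -7, 0, 0, 0, -7, 0, 0, 0, -7, 0, 0, 0, -7, 0, 0, 0, -7, 0, 0, 0, -7, 0, 0, 0, -7]'

```text
time: 8.47
ee_pos: [0.6072, -0.3141, 0.2616]
eef_rot: [-0.0, 1.0, 0.001, -0.001]
ft_force: [0.5, -0.5, 0.7]
width: 0.0194
grip_force: 24.8
```

```bash
python3 -c "
from h import *
s=st();print(go([.478,.21,.26]),s['joint_positions'].round(2))"
```

```text
t 8.47 p [ 0.6072 -0.3141  0.2616] yaw_y 90.02 tilt [-0.002  0.001] F [ 0.5 -0.5  0.7] w 0.0194 g 24.8
[12.91 52.41  0.26] [ 0.05  0.49  0.55  1.24 -0.25  1.48  2.14]
```

Emit:
arm_command --moves '[1.1, 2.2, 0, 0, 1.1, 2.2, 0, 0, 1.1, 2.2, 0, 0, 1.1, 2.2, 0, 0, 1.1, 2.2, 0, 0, 1.1, 2.2, 0, 0, 1.1, 2.2, 0, 0, 1.1, 2.2, 0, 0, 1.1, 2.2, 0, 0, 1.1, 2.2, 0, 0, 1.1, 2.2, 0, 0, 0.8, 2.2, 0, 0]'

```text
time: 9.47
ee_pos: [0.4787, -0.0486, 0.2622]
eef_rot: [0.003, 1.0, 0.0, -0.001]
ft_force: [0.4, -0.3, 0.7]
width: 0.0191
grip_force: 24.8
```

Emit:
arm_command --moves '[0, 2.2, 0, 0, 0, 2.2, 0, 0, 0, 2.2, 0, 0, 0, 2.2, 0, 0, 0, 2.2, 0, 0, 0, 2.2, 0, 0, 0, 2.2, 0, 0, 0, 2.2, 0, 0, 0, 2.2, 0, 0, 0, 2.2, 0, 0, 0, 2.2, 0, 0, 0, 1.8, 0, 0]'

```text
time: 10.47
ee_pos: [0.4807, 0.2119, 0.2619]
eef_rot: [0.002, 1.0, -0.0, -0.001]
ft_force: [-0.1, -0.1, -0.8]
width: 0.0193
grip_force: 24.8
```

Emit:
arm_command --moves '[0, 0, 2.5, 0, 0, 0, 2.5, 0, 0, 0, 2.5, 0, 0, 0, 2.5, 0, 0, 0, 2.5, 0, 0, 0, 0, 0, 0, 0, 0, 0]'

```text
time: 11.05
ee_pos: [0.4805, 0.2096, 0.1372]
eef_rot: [0.003, 1.0, -0.001, -0.002]
ft_force: [-0.1, 0.6, -0.3]
width: 0.0192
grip_force: 24.8
```

```bash
python3 - <<'E'
from h import *
s=st();i=r.camera_info('wrist');w=r.camera('wrist')
cv2.imwrite('pics/w4.png',w[:,:,::-1])
d=blobs(w,lambda h:(h[...,2]<110)&(h[...,1]<60),(100,0,540,250),400)
for b in d:print(b,onz('wrist',*b[0],.004,i))
print(go([.478,.21,.01],s))
E
```

```text
t 11.05 p [0.4805 0.2096 0.1372] yaw_y 89.68 tilt [-0.003 -0.002] F [-0.1  0.6 -0.3] w 0.0192 g 24.8
(array([287.2, 104.1]), [140, 80, 112, 74, 1928]) [0.40856697 0.18451824 0.004     ]
(array([322.2, 171.9]), [168, 111, 122, 138, 8602]) [0.46455736 0.21272023 0.004     ]
[ 0.21  0.06 12.72]
```

View pics/w4.png

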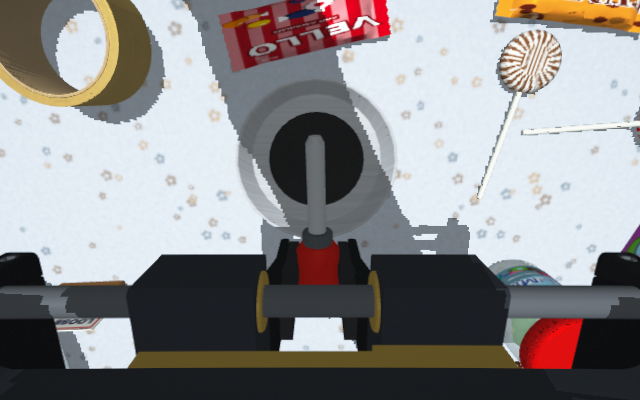

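The dish rim is centred near pixel (317,158) and the pin lies over it. I'll cast rays for the centre.

```bash
python3 -c "
from h import *
s=st()
print(onz('wrist',316.5,158.5,.004),onz('wrist',317,158,.018))"
```

```text
t 11.1 p [0.4816 0.2102 0.1387] yaw_y 89.67 tilt [-0.001 -0.   ] F [-0.2  0.6 -0.1] w 0.0191 g 24.8
[0.45471554 0.20863567 0.004     ] [0.4519298  0.20912886 0.018     ]
```

Emit:
arm_command --moves '[0.3, -0.1, 2.5, 0, 0, 0, 2.5, 0, 0, 0, 2.5, 0, 0, 0, 2.5, 0, 0, 0, 1.2, 0, 0, 0, 0.8, 0, 0, 0, 0.5, 0, 0, 0, 0.3, 0, 0, 0, 0, 0, 0, 0, 0, 0]'

```text
time: 11.93
ee_pos: [0.4795, 0.2095, 0.0115]
eef_rot: [0.003, 1.0, 0.0, 0.001]
ft_force: [0.2, -0.1, -1.0]
width: 0.0194
grip_force: 24.8
```

```bash
python3 -c "
from h import *
s=st();print(go([.478,.209,.006]))"
```

```text
t 11.93 p [0.4795 0.2095 0.0115] yaw_y 89.65 tilt [0.001 0.001] F [ 0.2 -0.1 -1. ] w 0.0194 g 24.8
[ 0.15 -0.05  0.55]
```

Emit:
arm_command --moves '[0.1, 0, 0.2, 0, 0, 0, 0.2, 0, 0, 0, 0.1, 0, 0, 0, 0, 0, 0, 0, 0, 0]'

```text
time: 12.35
ee_pos: [0.4778, 0.2091, 0.0055]
eef_rot: [0.003, 1.0, 0.0, -0.0]
ft_force: [1.2, -0.3, -1.4]
width: 0.0195
grip_force: 24.8
```

Emit:
arm_command --moves '[0, 0, 0, 0, 0, 0, 0, 0, 0, 0, 0, 0, 0, 0, 0, 0, 0, 0, 0, 0, 0, 0, 0, 0]' --fingers 38

```text
time: 12.85
ee_pos: [0.4778, 0.2092, 0.0056]
eef_rot: [0.003, 1.0, 0.0, 0.0]
ft_force: [0.3, 1.0, 0.6]
width: 0.033
grip_force: 0.0
```

Emit:
arm_command --moves '[0, 0, -1, 0, 0, 0, -1.5, 0, 0, 0, -2.5, 0, 0, 0, -3, 0, 0, 0, -3, 0, 0, 0, -3, 0, 0, 0, -3, 0, 0, 0, -3, 0, 0, 0, -3, 0, 0, 0, -2, 0, 0, 0, 0, 0, 0, 0, 0, 0]'

```text
time: 13.85
ee_pos: [0.4782, 0.2093, 0.2572]
eef_rot: [0.003, 1.0, 0.001, 0.001]
ft_force: [-0.4, 1.0, 0.3]
width: 0.0326
grip_force: 0.0
```

```bash
python3 - <<'E'
from h import *
s=st();w=r.camera('wrist');cv2.imwrite('pics/w5.png',w[:,:,::-1])
k=R.from_euler('z',5.6,degrees=True)
kn=np.array([.5643,-.1188]); print(go([*kn,.26],s), s['joint_positions'].round(2))
E
```

```text
t 13.85 p [0.4782 0.2093 0.2572] yaw_y 89.65 tilt [0.002 0.002] F [-0.4  1.   0.3] w 0.0326 g 0.0
[ -8.82 -32.75  -0.31] [-0.65  0.08  0.16  1.69 -0.01  1.37  1.08]
```

View pics/w5.png

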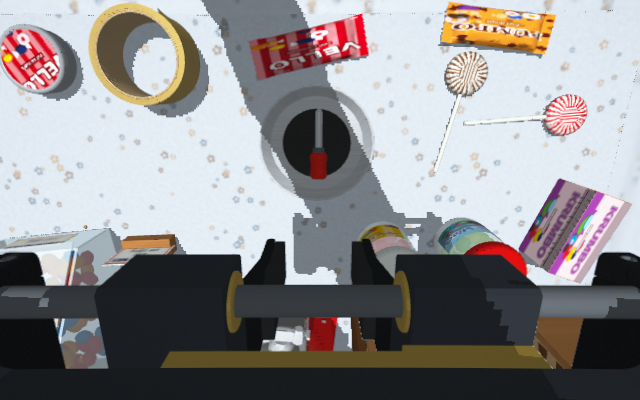

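The pin lies wholly inside the dish, from (318,170) to (319,112). Next the knob.

Emit:
arm_command --moves '[-0.4, -2.7, 0, 0, -0.4, -2.7, 0, 0, -0.4, -2.7, 0, 0, -0.4, -2.7, 0, 0, -0.8, -2.7, 0, 0, -0.8, -2.7, 0, 0, -0.8, -2.7, 0, 0, -0.8, -2.7, 0, 0, -0.9, -2.7, 0, 0, -0.9, -2.7, 0, 0, -0.9, -2.7, 0, 0, -0.9, -2.7, 0, 0]' --fingers 60

```text
time: 14.9
ee_pos: [0.5593, -0.1166, 0.2543]
eef_rot: [0.003, 1.0, 0.0, -0.001]
ft_force: [-0.2, -0.2, -0.1]
width: 0.0519
grip_force: 0.0
```

Emit:
arm_command --moves '[0, 0, 0, -6, 0, 0, 1.5, 0, 0, 0, 1.5, 0, 0, 0, 1.5, 0, 0, 0, 1.5, 0, 0, 0, 0, 0, 0, 0, 0, 0]'

```text
time: 15.48
ee_pos: [0.5588, -0.1153, 0.1944]
eef_rot: [-0.049, 0.999, 0.0, -0.002]
ft_force: [0.2, 0.1, -0.3]
width: 0.0519
grip_force: 0.0
```

```bash
python3 - <<'E'
from h import *
s=st();i=r.camera_info('wrist');w=r.camera('wrist');cv2.imwrite('pics/w6.png',w[:,:,::-1])
for b in blobs(w,lambda h:h[...,2]<70,(200,60,440,250),100):print(b,onz('wrist',*b[0],.083,i))
E
```

```text
t 15.48 p [ 0.5588 -0.1153  0.1944] yaw_y 95.64 tilt [-0.003  0.   ] F [ 0.2  0.1 -0.3] w 0.0519 g 0.0
(array([310.4, 203.3]), [100, 133, 21, 22, 358]) [ 0.56506732 -0.12127178  0.083     ]
(array([254.4, 245. ]), [43, 179, 23, 11, 187]) [ 0.60623232 -0.1648409   0.083     ]
(array([381.5, 245. ]), [171, 179, 23, 11, 188]) [ 0.59572737 -0.05827763  0.083     ]
```

View pics/w6.png

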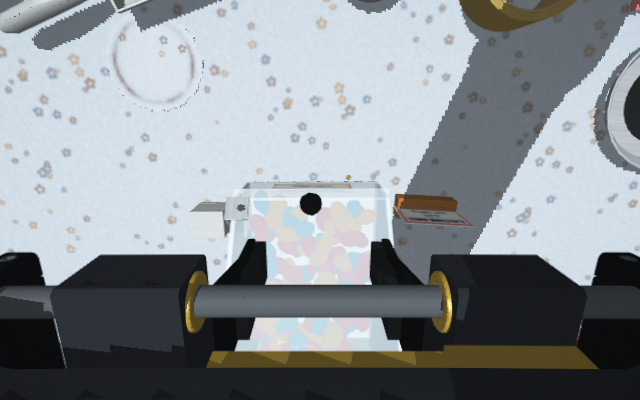

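The knob is at pixel (310,203), which gives (0.565, -0.1205), between the fingers. The lid is clear on both sides, so I'll descend with the tips ending just below the knob's centre.

Emit:
arm_command --moves '[-0.5, -0.5, 2, 0, 0, 0, 2, 0, 0, 0, 2, 0, 0, 0, 2, 0, 0, 0, 1.5, 0, 0, 0, 1, 0, 0, 0, 0.6, 0, 0, 0, 0, 0, 0, 0, 0, 0]'

```text
time: 16.28
ee_pos: [0.5658, -0.1199, 0.0853]
eef_rot: [-0.049, 0.999, -0.0, 0.0]
ft_force: [0.6, -0.7, 0.1]
width: 0.0525
grip_force: 0.0
```

```bash
python3 -c "
from h import *
s=st();print(go([.5648,-.1203,.079]));i=r.camera_info('wrist');w=r.camera('wrist')
for b in blobs(w,lambda h:h[...,2]<70,(260,180,380,330),100):print(b,onz('wrist',*b[0],.088,i))
cv2.imwrite('pics/w7.png',w[:,:,::-1])"
```

```text
t 16.28 p [ 0.5658 -0.1199  0.0853] yaw_y 95.65 tilt [ 0.001 -0.   ] F [ 0.6 -0.7  0.1] w 0.0525 g 0.0
[ 0.1  -0.03  0.63]
(array([316.6, 254. ]), [40, 57, 34, 35, 970]) [ 0.56337387 -0.12129368  0.088     ]
(array([326.2, 270.7]), [0, 62, 120, 46, 987]) [ 0.57203713 -0.11559177  0.088     ]
```

View pics/w7.png

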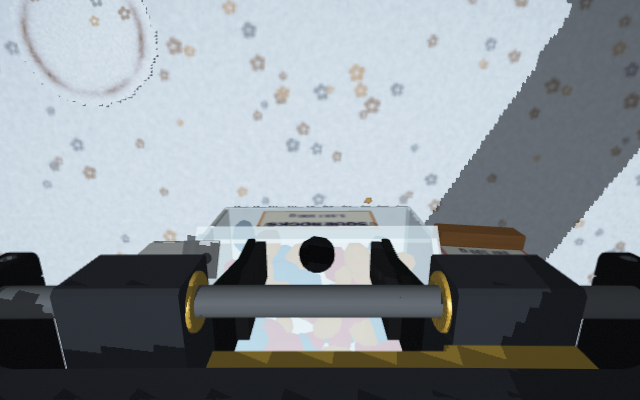

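The knob at (317,254) is centred between the fingers. I'll lower 6 mm and close.

Emit:
arm_command --moves '[0.2, 0, 0.2, 0, 0, 0, 0.2, 0, 0, 0, 0.2, 0, 0, 0, 0, 0, 0, 0, 0, 0]'

```text
time: 16.75
ee_pos: [0.5638, -0.1202, 0.0795]
eef_rot: [-0.049, 0.999, 0.0, 0.001]
ft_force: [-2.6, -0.5, 8.2]
width: 0.0518
grip_force: 4.0
```

Emit:
arm_command --moves '[0, 0, 0, 0, 0, 0, 0, 0, 0, 0, 0, 0, 0, 0, 0, 0, 0, 0, 0, 0, 0, 0, 0, 0, 0, 0, 0, 0, 0, 0, 0, 0]' --fingers 0 --squeeze 20

```text
time: 17.42
ee_pos: [0.5629, -0.1209, 0.0788]
eef_rot: [-0.049, 0.999, -0.0, -0.0]
ft_force: [-4.6, -3.0, 6.4]
width: 0.0162
grip_force: 21.8
```

```bash
python3 - <<'E'
from h import *
s=st()
v=np.array([-.114,-.0755]);b=None
P=[]
for a in np.radians(np.arange(0,51,50/24)):
    c,n=np.cos(a),np.sin(a) # opening: front swings up & back: -x side up
    P.append([c*v[0]+n*v[1], -n*v[0]+c*v[1]])
P=np.array(P);print((P[-1]-P[0]).round(4))
d=np.diff(P,axis=0)*100
print([[round(-x,2),0,round(-z,2),0] for x,z in d])
E
```

```text
t 17.42 p [ 0.5629 -0.1209  0.0788] yaw_y 95.6 tilt [-0.    -0.001] F [-4.6 -3.   6.4] w 0.0162 g 21.8
[-0.0171  0.1143]
[[np.float64(0.27), 0, np.float64(-0.42), 0], [np.float64(0.25), 0, np.float64(-0.43), 0], [np.float64(0.24), 0, np.float64(-0.44), 0], [np.float64(0.22), 0, np.float64(-0.45), 0], [np.float64(0.2), 0, np.float64(-0.45), 0], [np.float64(0.19), 0, np.float64(-0.46), 0], [np.float64(0.17), 0, np.float64(-0.47), 0], [np.float64(0.15), 0, np.float64(-0.47), 0], [np.float64(0.14), 0, np.float64(-0.48), 0], [np.float64(0.12), 0, np.float64(-0.48), 0], [np.float64(0.1), 0, np.float64(-0.49), 0], [np.float64(0.08), 0, np.float64(-0.49), 0], [np.float64(0.06), 0, np.float64(-0.49), 0], [np.float64(0.05), 0, np.float64(-0.49), 0], [np.float64(0.03), 0, np.float64(-0.5), 0], [np.float64(0.01), 0, np.float64(-0.5), 0], [np.float64(-0.01), 0, np.float64(-0.5), 0], [np.float64(-0.03), 0, np.float64(-0.5), 0], [np.float64(-0.04), 0, np.float64(-0.5), 0], [np.float64(-0.06), 0, np.float64(-0.49), 0], [np.float64(-0.08), 0, np.float64(-0.49), 0], [np.float64(-0.1), 0, np.float64(-0.49), 0], [np.float64(-0.11), 0, np.float64(-0.48), 0], [np.float64(-0.13), 0, np.float64(-0.48), 0]]
```

Emit:
arm_command --moves '[0.27, 0, -0.42, 0, 0.25, 0, -0.43, 0, 0.24, 0, -0.44, 0, 0.22, 0, -0.45, 0, 0, 0, 0, 0]'

```text
time: 17.83
ee_pos: [0.5533, -0.1218, 0.097]
eef_rot: [-0.049, 0.999, -0.0, 0.0]
ft_force: [0.2, -6.1, -0.5]
width: 0.0161
grip_force: 20.2
```

```bash
python3 - <<'E'
from h import *
s=st();w=r.camera('wrist');v=r.camera('side')
cv2.imwrite('pics/w8.png',np.vstack([w[180:380],cv2.resize(v[170:250,310:390],(640,640),interpolation=2)[120:520]])[:,:,::-1])
E
```

```text
t 17.83 p [ 0.5533 -0.1218  0.097 ] yaw_y 95.6 tilt [ 0.001 -0.   ] F [ 0.2 -6.1 -0.5] w 0.0161 g 20.2
```

View pics/w8.png

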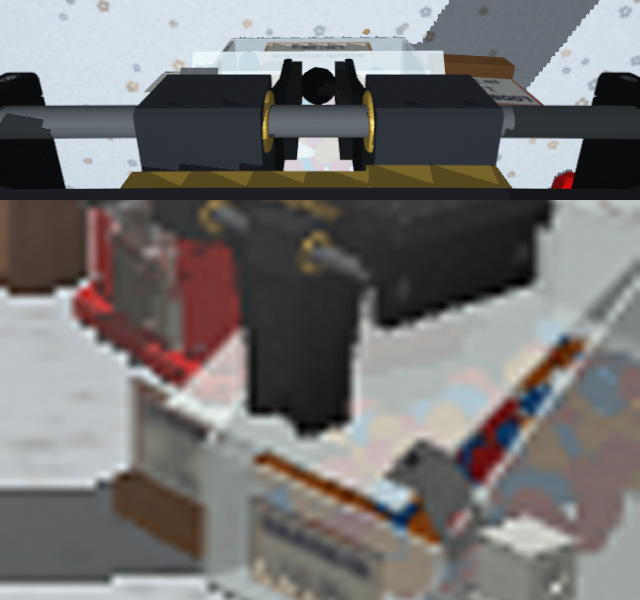

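The side view shows the lid rising with the gripper: its tab has lifted at (430,470) in the lower panel. I'll carry on along the arc with a small correction sideways, to relieve the lateral force.

Emit:
arm_command --moves '[0.2, -0.1, -0.45, 0, 0.19, 0, -0.46, 0, 0.17, 0, -0.47, 0, 0.15, 0, -0.47, 0, 0.14, 0, -0.48, 0, 0.12, 0, -0.48, 0, 0.1, 0, -0.49, 0, 0.08, 0, -0.49, 0, 0.06, 0, -0.49, 0, 0.05, 0, -0.49, 0, 0, 0, 0, 0]'

```text
time: 18.85
ee_pos: [0.5418, -0.123, 0.1449]
eef_rot: [-0.049, 0.999, 0.0, 0.001]
ft_force: [4.3, -2.2, 0.2]
width: 0.016
grip_force: 20.0
```

```bash
python3 -c "
from h import *
s=st();d=s['ee_pos']-[.5629,-.1209,.0788];print(R.from_euler('z',-5.6,degrees=True).apply(d))"
```

```text
t 18.85 p [ 0.5418 -0.123   0.1449] yaw_y 95.67 tilt [0.002 0.   ] F [ 4.3 -2.2  0.2] w 0.016 g 20.0
[-2.12141647e-02 -7.79608556e-05  6.61288877e-02]
```

Emit:
arm_command --moves '[0, 0, -0.5, 0, 0, 0, -0.5, 0, -0.02, 0, -0.5, 0, -0.04, 0, -0.5, 0, -0.05, 0, -0.5, 0, -0.07, 0, -0.49, 0, -0.08, 0, -0.49, 0, -0.1, 0, -0.49, 0, -0.12, 0, -0.48, 0, -0.13, 0, -0.48, 0, 0, 0, 0, 0, 0, 0, 0, 0]'

```text
time: 19.85
ee_pos: [0.5475, -0.1225, 0.1929]
eef_rot: [-0.049, 0.999, 0.0, 0.0]
ft_force: [6.1, -2.7, -1.8]
width: 0.0162
grip_force: 20.0
```

```bash
python3 - <<'E'
from h import *
s=st();d=s['ee_pos']-[.5629,-.1209,.0788];print(R.from_euler('z',-5.6,degrees=True).apply(d))
i=r.camera_info('wrist');w=r.camera('wrist');v=r.camera('side');cv2.imwrite('pics/w9.png',w[:,:,::-1]);cv2.imwrite('pics/s9.png',v[:,:,::-1])
g=cv2.cvtColor(w,cv2.COLOR_RGB2GRAY)
print('row profile x=316:',g[200:290:3,316])
# dark runs (knob between fingers)
for y in range(225,285,4):
    x=np.where(g[y,230:410]<60)[0]+230
    print(y,[(int(q[0]),int(q[-1])) for q in np.split(x,np.where(np.diff(x)>1)[0]+1) if len(q)])
E
```

```text
t 19.85 p [ 0.5475 -0.1225  0.1929] yaw_y 95.67 tilt [0.001 0.   ] F [ 6.1 -2.7 -1.8] w 0.0162 g 20.0
[-1.54999613e-02 -3.82229801e-05  1.14064221e-01]
row profile x=316: [169 113 196 196 243 227 224 237 240 240 240 239 206 208 207  11  10   6
  11  10   9  10   9  11   8   8   9   9  67  69]
225 []
229 []
233 []
237 []
241 [(284, 291), (345, 352)]
245 [(283, 301), (312, 324), (335, 353)]
249 [(282, 301), (308, 327), (335, 354)]
253 [(281, 301), (308, 328), (335, 355)]
257 [(230, 270), (280, 332), (335, 356), (366, 409)]
261 [(230, 270), (278, 358), (366, 409)]
265 [(230, 270), (275, 361), (366, 409)]
269 [(230, 409)]
273 [(230, 265), (272, 364), (371, 409)]
277 [(230, 264), (273, 301), (304, 332), (335, 362), (372, 409)]
281 [(230, 263), (274, 301), (309, 327), (335, 362), (373, 409)]
```

```bash
python3 - <<'E'
from h import *
yaw=R.from_euler('z',5.6,degrees=True);kn=np.array([.5645,-.1203,.083]);o=kn-yaw.apply([-.09,0,.083])
def plane(u,v,y):
    a,d=ray('side',u,v);a=yaw.inv().apply(a-o);d=yaw.inv().apply(d);return a+d*(y-a[1])/d[1]
for f in('side0','s9'):
    g=cv2.imread(f'pics/{f}.png',0)
    L=cv2.createLineSegmentDetector().detect(g[130:260,300:450])[0][:,0]+[300,130,300,130]
    for a,b,c,d in L:
        p,q=plane(a,b,-.066),plane(c,d,-.066)
        if p[0]>q[0]:p,q=q,p
        l=np.linalg.norm(q-p);u=(q-p)/l;h=np.array([.024,0,.157])-p
        dist=u[0]*h[2]-u[2]*h[0]; near=np.hypot(h[0],h[2])<.2
        if l>.025 and abs(dist)<.012 and near and q[0]<.05:
            print(f,[round(float(t)) for t in(a,b,c,d)],p[[0,2]].round(3),q[[0,2]].round(3),'slope',round(float(np.degrees(np.arctan2(u[2],u[0]))),1),'dist',round(float(dist),4))
E
```

```text
side0 [363, 228, 368, 221] [-0.095  0.064] [-0.072  0.081] slope 36.7 dist 0.0035
side0 [372, 215, 383, 201] [-0.059  0.093] [-0.012  0.129] slope 36.7 dist 0.0013
side0 [385, 199, 392, 191] [-0.006  0.134] [0.023 0.152] slope 32.7 dist 0.0036
s9 [377, 209, 370, 219] [-0.066  0.085] [-0.039  0.108] slope 40.8 dist -0.004
s9 [391, 191, 385, 198] [-0.007  0.135] [0.017 0.154] slope 38.5 dist -0.002
```

```bash
python3 - <<'E'
from h import *
yaw=R.from_euler('z',5.6,degrees=True);kn=np.array([.5645,-.1203,.083]);o=kn-yaw.apply([-.09,0,.083])
def plane(u,v,y):
    a,d=ray('side',u,v);a=yaw.inv().apply(a-o);d=yaw.inv().apply(d);return a+d*(y-a[1])/d[1]
g=cv2.imread('pics/s9.png',0)
L=cv2.createLineSegmentDetector().detect(cv2.createCLAHE(4).apply(g)[130:260,300:450])[0][:,0]+[300,130,300,130]
for a,b,c,d in L:
    p,q=plane(a,b,-.066),plane(c,d,-.066)
    if p[0]>q[0]:p,q=q,p
    u=q-p;s=np.degrees(np.arctan2(u[2],u[0]));l=np.linalg.norm(u)
    if l>.02 and -30<s<10 and -.15<p[0]<.03 and .13<p[2]<.23:
        print([round(float(t)) for t in(a,b,c,d)],p[[0,2]].round(3),q[[0,2]].round(3),'slope',round(float(s),1))
E
python3 -c "
from h import *
s=st();d=s['ee_pos']-[.5629,-.1209,.0788];print(R.from_euler('z',-5.6,degrees=True).apply(d))"
```

```text
[371, 177, 354, 177] [-0.132  0.227] [-0.068  0.215] slope -11.2
[404, 183, 377, 174] [-0.043  0.22 ] [0.076 0.167] slope -24.0
[377, 174, 368, 176] [-0.078  0.22 ] [-0.043  0.218] slope -3.7
[367, 189, 389, 188] [-0.082  0.181] [0.011 0.164] slope -10.3
[393, 190, 406, 186] [0.027 0.155] [0.084 0.155] slope 0.4
t 19.95 p [ 0.5474 -0.1225  0.1926] yaw_y 95.67 tilt [0. 0.] F [ 5.7 -2.6 -2.8] w 0.0165 g 20.0
[-1.55845321e-02 -4.33598098e-05  1.13805686e-01]
```

The lid's edge in the side view slopes about -10.3°, so it is about 49° open. The arc travelled gives about 49.8°. I'll nudge it up slightly and settle.

Emit:
arm_command --moves '[-0.05, -0.05, -0.15, 0, 0, 0, 0, 0, 0, 0, 0, 0, 0, 0, 0, 0, 0, 0, 0, 0, 0, 0, 0, 0]'

```text
time: 20.45
ee_pos: [0.5478, -0.1225, 0.194]
eef_rot: [-0.05, 0.999, 0.0, -0.0]
ft_force: [5.1, -1.2, -2.6]
width: 0.0162
grip_force: 20.0
```

```bash
python3 -c "
from h import *
s=st();d=s['ee_pos']-[.5629,-.1209,.0788];print(R.from_euler('z',-5.6,degrees=True).apply(d))
print(r.close_job())"
```

```text
t 20.45 p [ 0.5478 -0.1225  0.194 ] yaw_y 95.69 tilt [-0.     0.001] F [ 5.1 -1.2 -2.6] w 0.0162 g 20.0
[-1.51857740e-02 -9.17820167e-05  1.15156319e-01]
the job is handed in; nothing more can be done
None
```

The pin is out and lying in the change dish, and the job was handed in at 20.5 s with the gripper still holding the lid by its knob at about 50° open (estimated 49–50.5°); I viewed 11 pictures, one over the limit of 10.

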